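# Rock the stuck locating block out of the bottle jig

### The job

The tall brass locating block is stuck tight in the pocket of the aluminium bottle jig on the mixing bench. Grip it by its head and rock it from side to side, a good few degrees each way, first to the robot's left and then to the right and so on, working it up a little with each swing until it frees; do not lift, tip or shove the jig, which stands loose on the bench, and leave the other things where they are. Finish still holding the freed block in the gripper, upright and still over its pocket, just clear of the jig by about one to three centimetres.

Things in the scene. Friction and masses are not known exactly. Their poses are not given: they have to be found in the camera images.
- block_mid (a point): Centre, half-way up, of the locating block: upright plain brass, 36 mm long (its y axis, to the robot's left within 0.4 rad), 20 mm thick (x), 70 mm tall (z; top 4 mm stepped in to 30 x 16), about 0.4 kg, with two dark scribed lines. Starts 47 mm above the bench, lower 24 mm in the pocket, head 46 mm proud of the rim. Grip the head across length or thickness.
- block_foot (a point): Centre of the block's underside, 35 mm below block_mid along the block's z; same axes. Starts 12 mm above the bench, on the pocket's floor. Rocking turns the block about its x axis, its head going left (+y) and right (-y).
- jig: Bottle jig: aluminium plate 12 mm thick, 1.35 kg, loose on the bench. Origin on its underside, below the pocket's centre; z up, y along the block's length (robot's left, within 0.4 rad), x through its thickness. Plate spans x -50 to 110 mm, y -75 to 75 mm. On it at x = 76 mm a black round bottle nest, 52 mm across, top 28 mm above the bench. Spare block and small bottle stand beside it.
- pocket_rim (a point): Centre of the pocket's mouth, 36 mm above the bench, axes as the jig. The pocket is a low frame, outside 66 mm (x) by 64 mm (y), floor 12 mm above the bench; the block has 5 mm free at each end (y). Nothing else on the jig or within 110 mm is higher than this rim, but the block itself.
- pocket_mid (a point): Point between the two white sprung cheeks, 24 mm above the bench: they press on the block's broad faces with some 15 N each. Straight up, their friction holds it with 16 to 20 N, more than the jig weighs, so the jig comes up too; rocked 0.15 rad to each side about this point with 3 mm rise a swing, it slides up easily.
- bottle_a: Bystander: small amber bottle, 36 mm across, 95 mm tall, 135 to 165 mm to the left of the block; origin under its centre.
- bottle_b: Bystander: amber bottle, 44 mm across, 120 mm tall, out to one side; origin under its centre.
- bottle_c: Bystander: amber bottle like bottle_b, on the other side.
- spare: Bystander: low spare brass block 30 x 50 x 22 mm lying right of the jig, not the stuck one; origin under its centre.
- bowl: Bystander: glass bowl 170 mm across on a black scale, far left; origin under its centre.
- calculator: Bystander: blue calculator 150 x 75 x 16 mm beyond the jig; origin under its centre.
- notes: Bystander: pad of yellow notes 76 x 76 x 20 mm beyond the jig; origin under its centre.
- spatula: Bystander: spatula lying far right; origin under it.
Mind the look-alikes: they are no part of the job. What is shaped like the part that bears block_mid but blue is not meant. There is more than one size of the jig; the job needs the middle-sized.

How it is judged:
On the way, in this order (a step that is already met when the one before it is completed fails the run):
1. the block, its foot still in the pocket, leans at least 4 degrees to the robot's left (angle between block_mid's own y axis and vertical above 1.641 rad and z of block_foot in the frame of jig below 0.034 m), for 0.02 s.
2. then, its foot still in the pocket, it leans at least 4 degrees to the right (angle between block_mid's own y axis and vertical below 1.501 rad and z of block_foot in the frame of jig below 0.034 m), for 0.02 s.
At the end, for the whole second after the job is handed in: The gripper holds the block, upright within 10 degrees and still (under 20 mm/s), with its foot 4 to 50 mm above the jig's rim and within 30 mm of the pocket's centre line, touching the jig nowhere; the jig stands flat on the bench (z of block_foot in the frame of jig between 0.04 and 0.086 m and horizontal distance between block_foot and jig below 0.03 m and angle between block_mid's own z axis and vertical below 0.17 rad and contact force between the fingers and block above 2 N and contact force between block and jig below 0.1 N and linear speed of block below 0.02 m/s and height (world z) of jig below 0.003 m and angle between jig's own z axis and vertical below 0.03 rad); the arm keeps its last pose, push and grip.
It fails at once if the jig is lifted (6 mm) or tipped (5 degrees) (height (world z) of jig above 0.006 m or angle between jig's own z axis and vertical above 0.087 rad).
It fails at once if the jig is shoved more than 40 mm (distance of jig from where it was at the start of the episode above 0.04 m).
It fails at once if another thing on the bench is moved more than 25 mm (distance of any of bottle_a, bottle_b, bottle_c, spare, bowl, calculator, notes, spatula from where it was at the start of the episode above 0.025 m).
It also fails if it takes over 48 s, if anything falls off the work surface, if the arm or the gripper's body presses on something with over 40 N, if the wrist force passes 120 N, or if a joint passes its speed limit or range.

### The arm

A 6-joint arm with a two-finger parallel gripper is mounted at the origin on the work surface. World frame = base frame: x ahead of the robot, y to its left, z up, the work surface at z = 0. Lengths are in m, angles in rad, forces in N, time in s.
With the tool pointing down it reaches from about 0.275 to 0.875 m from the base axis. Payload 12.5 kg.
Tool frame: the origin (TCP) lies on the centre line of the jaws, within the pads' length; the fingertips stand 11 mm ahead of it and the grasp point (between the pads) lies 8 mm behind it; z points along the fingers, y is the line along which they close (so a half turn about z gives the same grasp; the last joint's range is limited). The gripper opens to 85 mm and grips with 20 to 120 N. Pads are 22 mm wide; open, the fingers measure 114 mm over their backs; the gripper's body (76 mm by 85 mm) begins 54 mm behind the grasp point. The pads swing forward as they close: fully open they stand 13 mm farther back than shut.
Start: joints at [1.163, 0.351, 1.652, -0, 1.139, -0.085], TCP at [0.174, 0.522, 0.242] pointing down, gripper open.
Joint ranges: [-2.75, 2.75], [-0.79, 2.1], [0.01, 2.65], [-1.57, 4.71], [0.07, 3.14], [-2.87, 2.87]. Speed limits (rad/s): [2.22, 2.22, 2.79, 3.14, 3.14, 3.14].

### API

Orientations are given as a 3x3 rotation matrix whose columns are the frame's x, y, z axes.
In Python, from workcell import * gives the robot as it stands.
- The arm moves only by the shell command python3 -m creep 'ROWS'. ROWS is a JSON object of lists of equal length, an entry for each row: "grip": the opening, from -1 (shut) to 1 (fully open), so that 0 is half open; "offset": the shift along the tool's x, y, z in mm, a list of three; "rotation": the turn, a rotation vector about the tool's x, y, z in rad, a list of three. A call has exactly 5 rows; each row is the pose to reach, as a shift and turn from the pose commanded when the call began, along the tool's axes at that moment; what a row does not reach only later rows make up. A row lasts 1/12 s, in which the tool goes at most 41.7 mm and 7.16 degrees, less where a joint would pass 70% of its speed; a pose out of reach is approached as far as the arm can. A call with a gripper value outside its range is refused whole. The fingers move at their own pace and stop on an object; the grip force is fixed at half the most. Time passes only in rows, so rows that repeat a pose let the fingers close, or fill a call up. It gives the time, the measured TCP pose, the force, the opening and the grip force at its end, in the units of the state.
- get_obs(): the state, without advancing time (a new reading comes with each control period).
- get_image(name): name is "scene" or "top" or "wrist"; returns the picture (420x560x3 uint8, blue, green, red); there is no depth.
- calibration(name): a dict with "fx", "fy", "cx", "cy" (pixels), "R" (3x3) and "t" (3): a world point X has camera coordinates R X + t. Camera axes: x right, y down, z forward; pixel columns grow to the right and rows downward; lengths in m; the calibration is good to about 2 mm. A picture is of the moment at which its call begins: read the wrist's pose just before it. calibration takes no time and is no camera call; for the wrist camera it gives the pose at the moment of the call.
- job_done(): hands the job in; it is judged then, once.
The state is a dict: "time_s": time; "qpos": joint angles; "joint_vel": joint speeds; "joint_torque": joint torques, N m; "eef_pos": TCP position; "eef_rot": TCP orientation; "force": force on the tool from outside, world axes, zero at the start; "torque": the same for the moment, N m; "finger_gap": opening from 0.0 (shut) to 1.0 (fully open); "grip_force": force on a finger pad.
Only numpy, scipy, OpenCV 4.12 (cv2) and the standard library are available. Lean on these libraries where they do the work, as an engineer would, in place of code of your own. Each camera call takes 0.05 s, during which the arm holds its last target. There are 200 camera calls.

## Working session

There is one attempt and no reset: what is moved stays moved. The work goes in short steps, Python scripts to look and compute and a shell command to move; the robot and the scene stay as the last step left them, time stands still between calls to the robot, and variables do not carry over. Pictures are saved under pics/ and viewed, at most 10 in all, crops included, and the job is handed in when it is done.

```bash
mkdir -p pics
python3 - <<'E'
from workcell import *
import cv2,numpy as np
o=get_obs();print(o['time_s'],o['eef_pos'],np.round(o['eef_rot'],3).tolist(),o['force'],o['finger_gap'])
for n in['scene','top']:
    c=calibration(n);cv2.imwrite(f'pics/{n}0.png',get_image(n))
    R=np.array(c['R']);print(n,c['fx'],c['cx'],c['cy'],np.round(R,3).tolist(),-R.T@np.array(c['t']))
E
```

```text
0.0 [0.17433452 0.5213113  0.24172906] [[-0.948, 0.317, -0.0], [0.317, 0.948, -0.001], [0.0, -0.001, -1.0]] [-0.00239457 -0.68276538  0.55600272] 0.9987431454340698
scene 479.94668228888906 268.1248286193686 208.26445021039478 [[-0.067, 0.998, 0.005], [0.861, 0.061, -0.504], [-0.504, -0.029, -0.863]] [1.09770216 0.06990513 1.1071542 ]
top 528.228046543591 292.75722856874984 204.09061819760856 [[0.027, -1.0, 0.006], [-0.989, -0.028, -0.143], [0.143, -0.002, -0.99]] [0.27767496 0.03706277 1.51793012]
```

View pics/scene0.png

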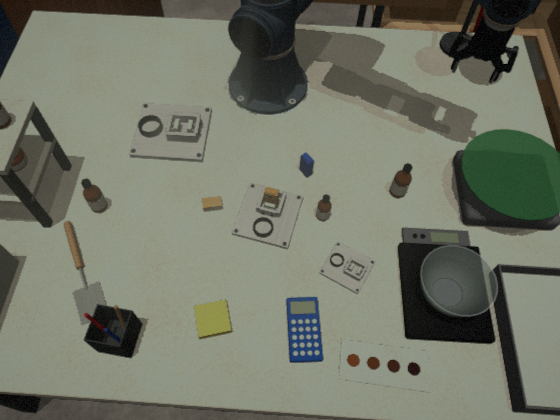

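View pics/top0.png

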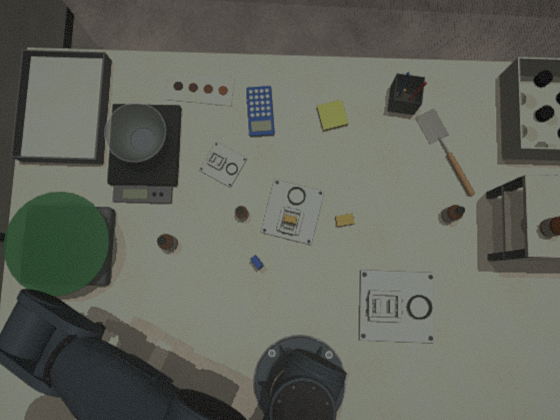

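Could be mistaken for the block (top view): the brass block in the middle jig (290,220), the blue block (257,262), the spare brass block (344,220), the empty large jig (400,305) and the empty small jig (222,163). I choose the brass block at (290,220), in the middle-sized jig. Next I check it in a crop and measure it.

```bash
cat > h.py <<'E'
from workcell import *
import cv2,numpy as np
def ray(c,uv,z):
    R=np.array(c['R']);t=np.array(c['t']);C=-R.T@t
    d=R.T@np.array([(uv[0]-c['cx'])/c['fx'],(uv[1]-c['cy'])/c['fy'],1]);return C+d*(z-C[2])/d[2]
E
python3 - <<'E'
from h import *
a=cv2.imread('pics/top0.png');b=cv2.imread('pics/scene0.png')
c=calibration('top');s=calibration('scene')
A=a[170:255,250:335];B=b[175:255,225:305]
out=np.hstack([cv2.resize(A,(400,400),interpolation=cv2.INTER_CUBIC),cv2.resize(B,(400,400),interpolation=cv2.INTER_CUBIC)])
cv2.imwrite('pics/crop1.png',out)
for n,im,cal,(x0,y0,x1,y1) in[('top',a,c,(265,190,318,240)),('scene',b,s,(250,180,295,222))]:
    h=cv2.cvtColor(im,cv2.COLOR_BGR2HSV)
    m=cv2.inRange(h,(10,90,60),(32,255,255));k=np.zeros_like(m);k[y0:y1,x0:x1]=m[y0:y1,x0:x1]
    r=cv2.minAreaRect(cv2.findNonZero(k));print(n,r,cv2.countNonZero(k))
    bp=cv2.boxPoints(r);print(np.round([ray(cal,p,.082) for p in bp],3).tolist())
    # plate
    g=cv2.inRange(h,(0,0,150),(180,45,255))
# dark plate screws / nest circle
E
```

```text
top ((289.6470947265625, 218.9117889404297), (12.369316101074219, 6.790997505187988), 14.03624439239502) 89
[[0.438, 0.06, 0.082], [0.457, 0.056, 0.082], [0.449, 0.023, 0.082], [0.431, 0.027, 0.082]]
scene ((270.42193603515625, 196.25723266601562), (13.98926067352295, 17.562604904174805), 8.746162414550781) 137
[[0.488, 0.019, 0.082], [0.437, 0.022, 0.082], [0.441, 0.058, 0.082], [0.492, 0.054, 0.082]]
```

View pics/crop1.png

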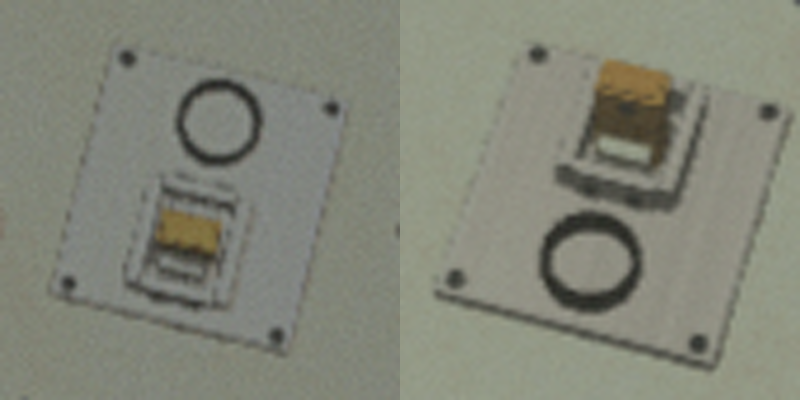

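The crop shows the brass block in the jig pocket (top-crop 188,232; scene-crop 632,85), with the nest ring beyond it and four plate screws. I use the screws to get the yaw.

Run:
```python
from h import *
c=calibration('top');s=calibration('scene')
P=[ray(c,(250+u*.2125,170+v*.2125),.013) for u,v in[(127,58),(332,108),(277,336),(68,284)]]
Q=[ray(s,(225+u*.2,175+v*.2),.013) for u,v in[(400+138,54),(768,112),(699,344),(456,279)]]
# top TL=left-far ; scene: TL=right-near
for S in(P,Q):
    print(np.round(S,4).tolist(),np.round(np.mean(S,0),4))
x=(P[0]-P[3]+P[1]-P[2]);y=P[0]-P[1]+P[3]-P[2]
xq=(Q[3]-Q[0]+Q[2]-Q[1]);yq=Q[1]-Q[0]+Q[2]-Q[3]
for v,w in((x,y),(xq,yq)):print(np.arctan2(v[1],v[0]),np.arctan2(-w[0],w[1]))
yaw=np.arctan2(y[1],y[0])-np.pi/2
for S in(P,Q):
    m=np.mean(S,0);print('pocket',m[:2]-.03*np.array([np.cos(yaw),np.sin(yaw)]))
print('block top', ray(c,(289.65,218.9),.08),ray(s,(225+232*.2,175+75*.2),.08))
o=get_obs();R=o['eef_rot'];print(np.arctan2(R[1,1],R[0,1]))
```

```text
[[0.5575, 0.081, 0.013], [0.5299, -0.0457, 0.013], [0.389, -0.0152, 0.013], [0.4171, 0.1124, 0.013]] [0.4733 0.0332 0.013 ]
[[0.3768, 0.2027, 0.013], [0.4052, 0.3257, 0.013], [0.5464, 0.2841, 0.013], [0.5179, 0.1605, 0.013]] [0.4616 0.2432 0.013 ]
-0.21678024370703747 -0.2154266257476168
-0.28848491623064476 -0.2268568462292612
pocket [0.44404038 0.03956806]
pocket [0.43227546 0.24965802]
block top [0.44421437 0.04120123 0.08      ] [0.44463819 0.03965377 0.08      ]
1.247979268947817
```

Block top at about (0.444, 0.040), yaw −0.217 rad. The tool's y axis is at 1.248 and the block's at 1.354, so the tool turns by −0.106 about its z. First the transit.

```bash
python3 -m creep '{"grip":[1,1,1,1,1],"offset":[[-28,-25,0],[-56,-50,0],[-84,-76,0],[-112,-101,0],[-140,-126,0]],"rotation":[[0,0,0],[0,0,0],[0,0,0],[0,0,0],[0,0,0]]}'
python3 -m creep '{"grip":[1,1,1,1,1],"offset":[[-28,-25,0],[-56,-50,0],[-84,-76,0],[-112,-101,0],[-140,-126,0]],"rotation":[[0,0,0],[0,0,0],[0,0,0],[0,0,0],[0,0,0]]}'
python3 -m creep '{"grip":[1,1,1,1,1],"offset":[[-28,-25,10],[-56,-50,20],[-84,-76,30],[-112,-101,40],[-128,-118,40]],"rotation":[[0,0,-0.03],[0,0,-0.06],[0,0,-0.09],[0,0,-0.106],[0,0,-0.106]]}'
python3 -m creep '{"grip":[1,1,1,1,1],"offset":[[0,0,0],[0,0,0],[0,0,0],[0,0,0],[0,0,0]],"rotation":[[0,0,0],[0,0,0],[0,0,0],[0,0,0],[0,0,0]]}'
python3 - <<'E'
from h import *
o=get_obs();R=o['eef_rot'];p=o['eef_pos'];print(o['time_s'],p,np.round(R,3).tolist())
c=calibration('wrist');im=get_image('wrist');cv2.imwrite('pics/w1.png',im)
d=np.array([.4445,.040,.058])-p;print('to grasp',R.T@d*1000,np.arctan2(R[1,1],R[0,1]))
m=np.array(c['R'])@np.array([.4445,.04,.082])+c['t'];print(m[0]/m[2]*c['fx']+c['cx'],m[1]/m[2]*c['fy']+c['cy'])
E
```

```text
time_s: 0.52
eef_pos: [0.2675, 0.356, 0.2421]
eef_rot: [[-0.949, 0.317, -0.0], [0.317, 0.949, -0.0], [0.0, -0.0, -1.0]]
force: [0.6, 0.3, 0.6]
finger_gap: 1.003
grip_force: 0.0
time_s: 0.93
eef_pos: [0.3604, 0.192, 0.2423]
eef_rot: [[-0.948, 0.317, -0.0], [0.317, 0.948, 0.0], [0.0, -0.0, -1.0]]
force: [0.0, 0.3, 0.1]
finger_gap: 0.997
grip_force: 0.0
time_s: 1.35
eef_pos: [0.4445, 0.0385, 0.2007]
eef_rot: [[-0.977, 0.215, -0.002], [0.215, 0.977, -0.0], [0.002, -0.001, -1.0]]
force: [-0.1, 0.9, 0.5]
finger_gap: 0.996
grip_force: 0.0
time_s: 1.77
eef_pos: [0.4437, 0.0421, 0.2024]
eef_rot: [[-0.977, 0.214, 0.0], [0.214, 0.977, 0.0], [-0.0, 0.0, -1.0]]
force: [-0.5, -0.2, 0.2]
finger_gap: 0.998
grip_force: 0.0
1.7667 [0.44367824 0.04211356 0.20244493] [[-0.977, 0.214, 0.0], [0.214, 0.977, 0.0], [-0.0, 0.0, -1.0]]
to grasp [ -1.23331339  -1.90036651 144.44496539] 1.3554079933722614
280.2336761399461 206.50599901719337
```

View pics/w1.png

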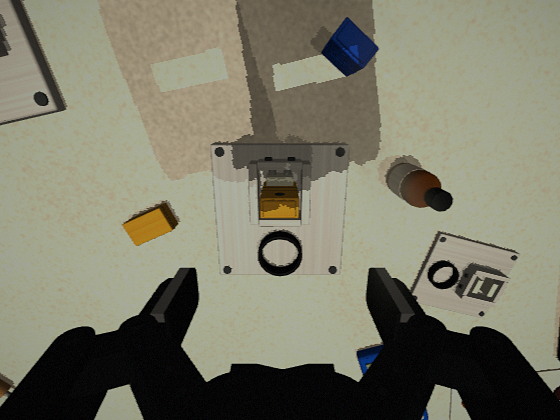

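The wrist view shows the block's head at about (281,206), where I predicted it (280,207), with the jig square to the image. I descend and close.

```bash
python3 -m creep '{"grip":[1,1,1,1,1],"offset":[[0,-1,25],[-1,-2,50],[-1,-2,75],[-1,-2,95],[-1,-2,115]],"rotation":[[0,0,0],[0,0,0],[0,0,0],[0,0,0],[0,0,0]]}'
python3 -m creep '{"grip":[1,1,1,1,1],"offset":[[0,0,12],[0,0,22],[0,0,29],[0,0,29],[0,0,29]],"rotation":[[0,0,0],[0,0,0],[0,0,0],[0,0,0],[0,0,0]]}'
for i in 1 2 ; do python3 -m creep '{"grip":[-1,-1,-1,-1,-1],"offset":[[0,0,0],[0,0,0],[0,0,0],[0,0,0],[0,0,0]],"rotation":[[0,0,0],[0,0,0],[0,0,0],[0,0,0],[0,0,0]]}'; done
python3 - <<'E'
from h import *
o=get_obs();R=o['eef_rot'];p=o['eef_pos'];print(o['time_s'],p,o['force'],o['torque'])
out=np.hstack([get_image('wrist')[100:400,130:430],cv2.resize(get_image('scene')[150:260,215:325],(300,300))]);cv2.imwrite('pics/w2.png',out)
E
```

```text
time_s: 2.23
eef_pos: [0.4443, 0.0397, 0.0864]
eef_rot: [[-0.977, 0.214, 0.0], [0.214, 0.977, 0.0], [-0.0, 0.0, -1.0]]
force: [-0.4, 0.5, -0.3]
finger_gap: 0.999
grip_force: 0.0
time_s: 2.65
eef_pos: [0.4447, 0.0393, 0.0585]
eef_rot: [[-0.977, 0.215, 0.0], [0.215, 0.977, -0.0], [-0.0, 0.0, -1.0]]
force: [0.5, -0.0, 0.3]
finger_gap: 0.999
grip_force: 0.0
time_s: 3.07
eef_pos: [0.4448, 0.0391, 0.0589]
eef_rot: [[-0.977, 0.215, 0.001], [0.215, 0.977, -0.0], [-0.001, 0.0, -1.0]]
force: [-0.6, -0.4, 5.8]
finger_gap: 0.413
grip_force: 60.0
time_s: 3.48
eef_pos: [0.4448, 0.0391, 0.0589]
eef_rot: [[-0.977, 0.215, 0.001], [0.215, 0.977, -0.0], [-0.001, 0.0, -1.0]]
force: [-0.8, 1.0, 7.2]
finger_gap: 0.408
grip_force: 60.0
3.4833 [0.44480618 0.03907132 0.05886704] [-0.78150568  1.00331921  7.16113311] [-0.0465523   0.3095124   0.01479459]
```

View pics/w2.png

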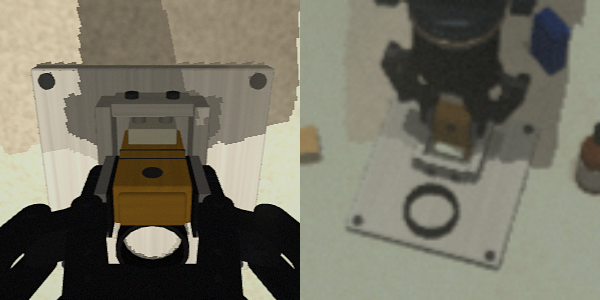

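Block gripped (gap about 36 mm). First I rock it left 0.16 rad about the pivot 35 mm ahead of the TCP, then right.

```bash
python3 -m creep '{"grip":[-1,-1,-1,-1,-1],"offset":[[0,1.4,-0.4],[0,2.9,-0.8],[0,4.4,-1.2],[0,5.9,-1.5],[0,5.9,-1.5]],"rotation":[[0.04,0,0],[0.08,0,0],[0.12,0,0],[0.16,0,0],[0.16,0,0]]}'
python3 -m creep '{"grip":[-1,-1,-1,-1,-1],"offset":[[0,-3.0,-0.6],[0,-6.1,-1.0],[0,-9.3,-1.1],[0,-12.6,-1.0],[0,-12.6,-1.0]],"rotation":[[-0.08,0,0],[-0.16,0,0],[-0.24,0,0],[-0.32,0,0],[-0.32,0,0]]}'
python3 - <<'E'
from h import *
o=get_obs();print(o['torque'])
cv2.imwrite('pics/w3.png',np.hstack([get_image('wrist')[100:400,130:430],cv2.resize(get_image('scene')[150:260,215:325],(300,300))]))
for d in range(40,64,3):
    print(d,[(round(-(d+.75*k)*np.sin(.08*k),1),round(d-(d+.75*k)*np.cos(.08*k),1)) for k in(1,2,3,4)])
E
```

```text
time_s: 4.0
eef_pos: [0.4465, 0.0458, 0.0606]
eef_rot: [[-0.977, 0.212, -0.033], [0.214, 0.964, -0.158], [-0.002, -0.161, -0.987]]
force: [-0.9, 1.3, 14.2]
finger_gap: 0.407
grip_force: 61.3
time_s: 4.42
eef_pos: [0.4428, 0.0321, 0.0627]
eef_rot: [[-0.976, 0.213, 0.035], [0.216, 0.963, 0.16], [0.0, 0.164, -0.986]]
force: [1.5, 6.6, -4.3]
finger_gap: 0.409
grip_force: 62.9
[ 1.28864603 -0.39201474  0.23556806]
40 [(np.float64(-3.3), np.float64(-0.6)), (np.float64(-6.6), np.float64(-1.0)), (np.float64(-10.0), np.float64(-1.0)), (np.float64(-13.5), np.float64(-0.8))]
43 [(np.float64(-3.5), np.float64(-0.6)), (np.float64(-7.1), np.float64(-0.9)), (np.float64(-10.8), np.float64(-1.0)), (np.float64(-14.5), np.float64(-0.7))]
46 [(np.float64(-3.7), np.float64(-0.6)), (np.float64(-7.6), np.float64(-0.9)), (np.float64(-11.5), np.float64(-0.9)), (np.float64(-15.4), np.float64(-0.5))]
49 [(np.float64(-4.0), np.float64(-0.6)), (np.float64(-8.0), np.float64(-0.9)), (np.float64(-12.2), np.float64(-0.8)), (np.float64(-16.4), np.float64(-0.4))]
52 [(np.float64(-4.2), np.float64(-0.6)), (np.float64(-8.5), np.float64(-0.8)), (np.float64(-12.9), np.float64(-0.7)), (np.float64(-17.3), np.float64(-0.2))]
55 [(np.float64(-4.5), np.float64(-0.6)), (np.float64(-9.0), np.float64(-0.8)), (np.float64(-13.6), np.float64(-0.6)), (np.float64(-18.2), np.float64(-0.1))]
58 [(np.float64(-4.7), np.float64(-0.6)), (np.float64(-9.5), np.float64(-0.7)), (np.float64(-14.3), np.float64(-0.5)), (np.float64(-19.2), np.float64(0.1))]
61 [(np.float64(-4.9), np.float64(-0.6)), (np.float64(-10.0), np.float64(-0.7)), (np.float64(-15.0), np.float64(-0.4)), (np.float64(-20.1), np.float64(0.2))]
```

View pics/w3.png

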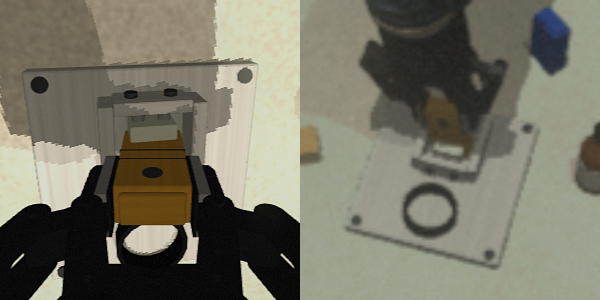

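The block leans with the gripper, the jig lies flat (its corners have not moved) and the forces are small. I carry on with two swings at a time.

```bash
python3 -m creep '{"grip":[-1,-1,-1,-1,-1],"offset":[[0,3.3,-0.6],[0,6.6,-1.0],[0,10.0,-1.0],[0,13.5,-0.8],[0,13.5,-0.8]],"rotation":[[0.08,0,0],[0.16,0,0],[0.24,0,0],[0.32,0,0],[0.32,0,0]]}'
python3 -m creep '{"grip":[-1,-1,-1,-1,-1],"offset":[[0,-3.5,-0.6],[0,-7.1,-0.9],[0,-10.8,-1.0],[0,-14.5,-0.7],[0,-14.5,-0.7]],"rotation":[[-0.08,0,0],[-0.16,0,0],[-0.24,0,0],[-0.32,0,0],[-0.32,0,0]]}'
```

```text
time_s: 4.93
eef_pos: [0.4458, 0.0467, 0.0655]
eef_rot: [[-0.977, 0.21, -0.035], [0.213, 0.963, -0.162], [-0.0, -0.166, -0.986]]
force: [-2.5, -9.7, 0.2]
finger_gap: 0.411
grip_force: 64.8
time_s: 5.35
eef_pos: [0.4427, 0.031, 0.0687]
eef_rot: [[-0.976, 0.213, 0.036], [0.216, 0.963, 0.16], [-0.001, 0.165, -0.986]]
force: [1.7, 6.5, -6.6]
finger_gap: 0.411
grip_force: 64.3
```

```bash
python3 -m creep '{"grip":[-1,-1,-1,-1,-1],"offset":[[0,3.7,-0.6],[0,7.6,-0.9],[0,11.5,-0.9],[0,15.4,-0.5],[0,15.4,-0.5]],"rotation":[[0.08,0,0],[0.16,0,0],[0.24,0,0],[0.32,0,0],[0.32,0,0]]}'
python3 -m creep '{"grip":[-1,-1,-1,-1,-1],"offset":[[0,-4.0,-0.6],[0,-8.0,-0.9],[0,-12.2,-0.8],[0,-16.4,-0.4],[0,-16.4,-0.4]],"rotation":[[-0.08,0,0],[-0.16,0,0],[-0.24,0,0],[-0.32,0,0],[-0.32,0,0]]}'
python3 - <<'E'
from h import *
cv2.imwrite('pics/w4.png',np.hstack([get_image('wrist')[100:400,130:430],cv2.resize(get_image('scene')[150:260,215:325],(300,300))]))
E
```

```text
time_s: 5.77
eef_pos: [0.4463, 0.0475, 0.0716]
eef_rot: [[-0.977, 0.211, -0.034], [0.214, 0.963, -0.162], [-0.001, -0.165, -0.986]]
force: [-3.1, -10.6, 1.1]
finger_gap: 0.412
grip_force: 65.2
time_s: 6.18
eef_pos: [0.4428, 0.0298, 0.0749]
eef_rot: [[-0.976, 0.213, 0.038], [0.217, 0.963, 0.16], [-0.002, 0.165, -0.986]]
force: [1.7, 8.0, -5.0]
finger_gap: 0.41
grip_force: 64.7
```

View pics/w4.png

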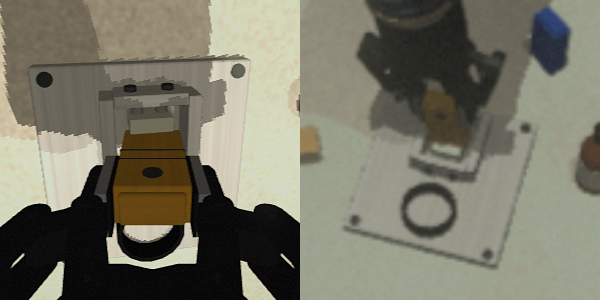

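The block is rising out of the frame: its edge has moved away from the white cheek, its seat in the gripper is unchanged and the jig is flat. I carry on.

```bash
python3 -m creep '{"grip":[-1,-1,-1,-1,-1],"offset":[[0,4.2,-0.6],[0,8.5,-0.8],[0,12.9,-0.7],[0,17.3,-0.2],[0,17.3,-0.2]],"rotation":[[0.08,0,0],[0.16,0,0],[0.24,0,0],[0.32,0,0],[0.32,0,0]]}'
python3 -m creep '{"grip":[-1,-1,-1,-1,-1],"offset":[[0,-4.5,-0.6],[0,-9.0,-0.8],[0,-13.6,-0.6],[0,-18.2,-0.1],[0,-18.2,-0.1]],"rotation":[[-0.08,0,0],[-0.16,0,0],[-0.24,0,0],[-0.32,0,0],[-0.32,0,0]]}'
```

```text
time_s: 6.7
eef_pos: [0.4468, 0.0486, 0.0777]
eef_rot: [[-0.977, 0.211, -0.033], [0.213, 0.964, -0.161], [-0.002, -0.165, -0.986]]
force: [-2.9, -8.0, 0.8]
finger_gap: 0.411
grip_force: 65.3
time_s: 7.12
eef_pos: [0.4428, 0.0287, 0.081]
eef_rot: [[-0.976, 0.214, 0.038], [0.217, 0.963, 0.16], [-0.003, 0.165, -0.986]]
force: [0.7, 8.8, -2.7]
finger_gap: 0.417
grip_force: 65.0
```

```bash
python3 -m creep '{"grip":[-1,-1,-1,-1,-1],"offset":[[0,4.7,-0.6],[0,9.5,-0.7],[0,14.3,-0.5],[0,19.2,0.1],[0,19.2,0.1]],"rotation":[[0.08,0,0],[0.16,0,0],[0.24,0,0],[0.32,0,0],[0.32,0,0]]}'
python3 -m creep '{"grip":[-1,-1,-1,-1,-1],"offset":[[0,-4.9,-0.6],[0,-10.0,-0.7],[0,-15.0,-0.4],[0,-20.1,0.2],[0,-20.1,0.2]],"rotation":[[-0.08,0,0],[-0.16,0,0],[-0.24,0,0],[-0.32,0,0],[-0.32,0,0]]}'
python3 - <<'E'
from h import *
cv2.imwrite('pics/w5.png',np.hstack([get_image('wrist')[100:400,130:430],cv2.resize(get_image('scene')[150:260,215:325],(300,300))]))
for d2 in(66,68):
  print([(round(d2*np.sin(.04*k),1),round(64-d2*np.cos(.04*k),1)) for k in(1,2,3,4)])
E
```

```text
time_s: 7.53
eef_pos: [0.4481, 0.0495, 0.0843]
eef_rot: [[-0.977, 0.211, -0.031], [0.213, 0.964, -0.162], [-0.005, -0.165, -0.986]]
force: [1.3, -10.7, 2.1]
finger_gap: 0.413
grip_force: 65.5
time_s: 7.95
eef_pos: [0.4428, 0.0273, 0.0869]
eef_rot: [[-0.976, 0.214, 0.039], [0.217, 0.963, 0.159], [-0.004, 0.164, -0.986]]
force: [-0.6, 0.0, -4.6]
finger_gap: 0.41
grip_force: 64.9
[(np.float64(2.6), np.float64(-1.9)), (np.float64(5.3), np.float64(-1.8)), (np.float64(7.9), np.float64(-1.5)), (np.float64(10.5), np.float64(-1.2))]
[(np.float64(2.7), np.float64(-3.9)), (np.float64(5.4), np.float64(-3.8)), (np.float64(8.1), np.float64(-3.5)), (np.float64(10.8), np.float64(-3.1))]
```

View pics/w5.png

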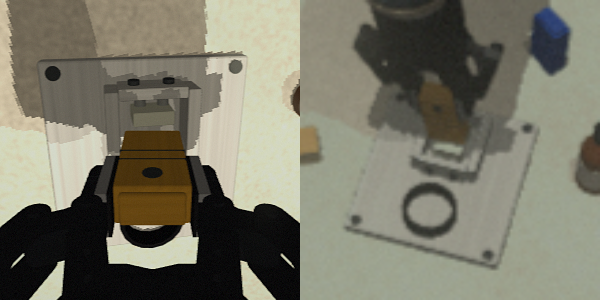

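The side force is 0 and −4.6 N remains vertically, about the block's weight, so the block is free. I bring it upright and raise it.

```bash
python3 -m creep '{"grip":[-1,-1,-1,-1,-1],"offset":[[0,2.6,-0.9],[0,5.3,-1.8],[0,8.0,-2.5],[0,10.8,-3.1],[0,10.8,-3.1]],"rotation":[[0.04,0,0],[0.08,0,0],[0.12,0,0],[0.16,0,0],[0.16,0,0]]}'
python3 -m creep '{"grip":[-1,-1,-1,-1,-1],"offset":[[0,0,-3],[0,0,-6],[0,0,-9],[0,0,-11],[0,0,-11]],"rotation":[[0,0,0],[0,0,0],[0,0,0],[0,0,0],[0,0,0]]}'
python3 -m creep '{"grip":[-1,-1,-1,-1,-1],"offset":[[0,0,0],[0,0,0],[0,0,0],[0,0,0],[0,0,0]],"rotation":[[0,0,0],[0,0,0],[0,0,0],[0,0,0],[0,0,0]]}'
python3 - <<'E'
from h import *
cv2.imwrite('pics/w6.png',np.hstack([cv2.resize(get_image('wrist')[100:400,130:430],(400,400)),cv2.resize(get_image('scene')[150:260,215:325],(400,400))]))
E
```

```text
time_s: 8.47
eef_pos: [0.4453, 0.0404, 0.0918]
eef_rot: [[-0.977, 0.214, 0.002], [0.214, 0.977, -0.004], [-0.003, -0.003, -1.0]]
force: [0.2, 0.5, -4.6]
finger_gap: 0.413
grip_force: 64.9
time_s: 8.88
eef_pos: [0.4448, 0.0388, 0.1029]
eef_rot: [[-0.976, 0.216, 0.001], [0.216, 0.976, 0.0], [-0.001, 0.0, -1.0]]
force: [-0.2, -0.4, -3.9]
finger_gap: 0.408
grip_force: 64.9
time_s: 9.3
eef_pos: [0.4445, 0.0391, 0.1023]
eef_rot: [[-0.977, 0.215, -0.0], [0.215, 0.977, 0.0], [0.0, -0.0, -1.0]]
force: [0.5, 0.0, -3.5]
finger_gap: 0.41
grip_force: 64.9
```

View pics/w6.png

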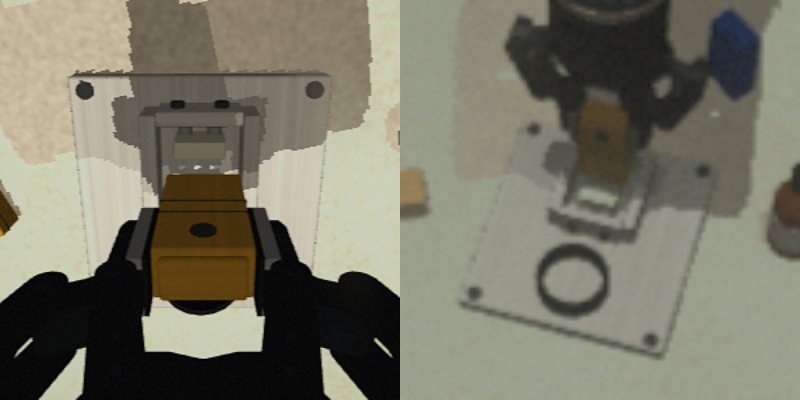

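The block hangs upright over the pocket, about 20 mm above the rim, and the jig is flat and essentially where it started. I hand the job in.

```bash
python3 -c "
from workcell import *
print(job_done())"
```

```text
the job is handed in; nothing more can be done
None
```

The brass block is rocked free and held upright and still about 20 mm above its pocket rim, with the jig flat on the bench and not visibly shifted; the job is handed in, but the hand-in returned no verdict.

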